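Get the grease tin out from among the spray cans

ROBOT

A 6-joint arm with a two-finger parallel gripper is mounted at the origin on the work surface. World frame = base frame: x ahead of the robot, y to its left, z up, the work surface at z = 0. Lengths are in m, angles in degrees, forces in N, time in s.
With the tool pointing down it reaches from about 0.275 to 0.775 m from the base axis. Payload 14.6 kg.
Tool frame: the origin (TCP) lies at the very end of the fingers, on their centre line; the grasp point (between the pads) lies 19 mm behind it; y points along the fingers, z is the direction in which the jaws open and shut, and the axes are right-handed (so a half turn about y gives the same grasp; the last joint's range is limited). The gripper opens to 85 mm and grips with 20 to 120 N. Pads are 22 mm wide; open, the fingers measure 114 mm over their backs; the gripper's body (76 mm by 85 mm) begins 54 mm behind the grasp point. The pads swing forward as they close: fully open they stand 13 mm farther back than shut.
Start: joints at [-75.648, 15.075, -2.767, 72.158, 0, 81.102], TCP at [0.207, -0.482, 0.231] pointing down, gripper open.
Joint ranges: [-151.79, 151.79], [-50.71, 97.33], [-67.44, 78.34], [-121.81, 120.89], [-77.56, 73.72], [-180, 180]. Speed limits (degrees/s): [108.29, 108.29, 147.25, 159.86, 180, 180].

INTERFACE

Orientations are given as [roll, pitch, yaw] about the fixed x, y, z axes, in that order (R = Rz(yaw) Ry(pitch) Rx(roll)).
In Python, from plant import ctrl, camera, spotter gives the robot as it stands.
- The arm moves only by the shell command python3 -m pendant 'ROWS' [FORCE]. ROWS is JSON, a list of rows, each a list of 5 numbers: the shift along the tool's x, y, z in m, then the turn about the tool's y in degrees, then the closure in counts, from 0 (fully open) to 255 (shut). A call has 1 to 12 rows; each row is the pose to reach, as a shift and turn from the pose commanded when the call began, along the tool's axes at that moment; what a row does not reach only later rows make up. A row lasts 1/10 s, in which the tool goes at most 50 mm and 8.59 degrees, less where a joint would pass 70% of its speed; a pose out of reach is approached as far as the arm can. A call with a gripper value outside its range is refused whole. The fingers move at their own pace and stop on an object; FORCE is the grip in N (left out, the last holds). Time passes only in rows, so rows that repeat a pose let the fingers close. It gives the time, the measured TCP pose, the force and the opening at its end, in the units of the state.
- ctrl.get_state(): the state, without advancing time (a new reading comes with each control period).
- camera(name): name is "scene" or "top"; returns a dict with "color" (480x640x3 uint8, red, green, blue), "camera_matrix" (3x3 intrinsics, pixels), "dist_coeffs" ([k1, k2, p1, p2, k3] as OpenCV has them; the pictures are not rectified), "T" (4x4, takes a point from camera to world coordinates). Camera axes: x right, y down, z forward; pixel columns grow to the right and rows downward; lengths in m; the calibration is good to about 2 mm. A picture is of the moment at which its call begins. There is no depth.
- ctrl.job_done(): hands the job in, once; it reports no verdict.
Trained networks look in the newest picture that a camera, given by its name, has taken for a name from the list of things; names that differ only in an ending like _2 or _b are one class to them, and where a whole thing is asked for, a point or a joint stands for the part that bears it (a point fixed in the world has none). Each returns a list of dicts, best first, with "p" (0 to 1); they miss things now and then, are a little off and sometimes report something else, mostly with a low value. They report only what shows in the picture. A call takes as long as a camera call. They do not tell look-alikes from the thing itself.
- spotter.search_frame(camera, label): "location" ([column, row] in pixels, amid what is visible of it).
The state is a dict: "time": time; "joints": joint angles; "qvel": joint speeds; "tau": joint torques, N m; "position": TCP position; "tool_rot": TCP orientation; "contact_force": force on the tool from outside, world axes, zero at the start; "ft_torque": the same for the moment, N m; "grip_width": opening from 0.0 (shut) to 1.0 (fully open).
Only numpy, scipy, OpenCV 4.12 (cv2) and the standard library are available. Lean on these libraries where they do the work, as an engineer would, in place of code of your own. Each camera call takes 0.05 s, during which the arm holds its last target.

TASK

The small green-lidded grease tin is hemmed in by the three tall spray cans in the grey can tray: lift the red, blue and yellow cans out and stand all three on the black rubber mat, then fetch the tin and stand it flat in the empty half of the steel parts tray, next to the wheel bearing. After that stand each can upright again exactly where it was in the can tray, and let go of everything. Do not knock any can over, and leave the amber jar, the white bottle and the wrench where they are.

Things in the scene. Friction and masses are not known exactly. Their poses are not given: they have to be found in the camera images.
- red_can_mid (a point): the red spray can, standing upright: aluminium-rimmed red body with a white band, 54 mm across and 126 mm tall, a short shoulder, then a firmly fixed red cap 44 mm across and 38 mm tall; 170 mm tall in all, 0.2 to 0.4 kg. The point is its centre, half-way up (85 mm above its foot); z is up along its axis. The cap's middle is 66 mm above the point
- blue_can_mid (a point): the blue spray can, standing upright: aluminium-rimmed blue body with a white band, 54 mm across and 126 mm tall, a short shoulder, then a firmly fixed blue cap 44 mm across and 38 mm tall; 170 mm tall in all, 0.2 to 0.4 kg. The point is its centre, half-way up (85 mm above its foot); z is up along its axis. The cap's middle is 66 mm above the point
- yellow_can_mid (a point): the yellow spray can, standing upright: aluminium-rimmed yellow body with a white band, 54 mm across and 126 mm tall, a short shoulder, then a firmly fixed yellow cap 44 mm across and 38 mm tall; 170 mm tall in all, 0.2 to 0.4 kg. The point is its centre, half-way up (85 mm above its foot); z is up along its axis. The cap's middle is 66 mm above the point
- tin_mid (a point): the grease tin to fetch: a low round tin 46 mm across and 48 mm tall with a green lid and a paper band, 0.08 to 0.17 kg, standing in the can tray. The point is its centre, half-way up (24 mm above its foot); z is up. The three cans stand left, right and on the robot's side of it, their centres 62 mm from its centre; which colour stands in which of these places changes
- jar_mid (a point): bystander: amber glass jar with a black lid, 38 mm across, 62 mm tall, in one near corner of the can tray; the point is its centre, 31 mm above its foot
- bottle_mid (a point): bystander: white plastic bottle with an orange band and cap, 38 mm across, 70 mm tall, in the other near corner of the can tray; the point is its centre, 35 mm above its foot
- can_tray: the grey sheet-steel can tray, fixed, 166 mm (x) by 216 mm (y), with a lip 10 mm tall round a flat floor 3 mm above the bench; origin under its centre at bench height. The cans, the tin, the jar and the bottle stand on its floor; x points away from the robot (turned by its yaw), to the side where the tin is
- mat: the black ribbed rubber mat, fixed, 170 mm (x) by 200 mm (y), 4 mm thick: the side area for the cans; origin under its centre at bench height, so its top is at z = 4 mm in its frame
- empty_bay (a point): the empty half of the steel parts tray (fixed; 92 mm by 178 mm, lips and middle wall 12 mm tall, 3 mm thick): the point is the centre of that half's inner floor, 3 mm above the bench; the bay is 86 mm (x) by 84 mm (y) inside, z is up. The other half, on the -y side, holds a wheel bearing, a brass castle nut and washers, none taller than 16 mm
- wrench_grip (a point): bystander: a steel wrench 170 mm long lying flat on the bench between the robot and the trays; the point is on its handle
Things that resemble listed ones, but are neither listed nor needed, are in the scene too. Of the things that look like the part that bears empty_bay, the larger one is meant.

How it is judged (in metres and radians):
On the way, in this order (a step that is already met when the one before it is completed fails the run):
1. all three spray cans stand upright on the rubber mat, let go (x of red_can_mid in the frame of mat between -0.085 and 0.085 m and y of red_can_mid in the frame of mat between -0.1 and 0.1 m and z of each of red_can_mid, blue_can_mid, yellow_can_mid in the frame of mat below 0.097 m and angle between each of red_can_mid, blue_can_mid, yellow_can_mid's own z axis and vertical below 0.1 rad and linear speed of each of red_can, blue_can, yellow_can below 0.03 m/s and contact force between the fingers and red_can below 0.3 N and x of blue_can_mid in the frame of mat between -0.085 and 0.085 m and y of blue_can_mid in the frame of mat between -0.1 and 0.1 m and contact force between the fingers and blue_can below 0.3 N and x of yellow_can_mid in the frame of mat between -0.085 and 0.085 m and y of yellow_can_mid in the frame of mat between -0.1 and 0.1 m and contact force between the fingers and yellow_can below 0.3 N), for 0.2 s.
2. the grease tin stands flat in the empty half of the parts tray, let go (x of tin_mid in the frame of empty_bay between -0.022 and 0.022 m and y of tin_mid in the frame of empty_bay between -0.022 and 0.022 m and z of tin_mid in the frame of empty_bay below 0.029 m and angle between tin_mid's own z axis and vertical below 0.1 rad and linear speed of tin below 0.03 m/s and contact force between the fingers and tin below 0.3 N), for 0.2 s.
At the end, for the whole second after the job is handed in: the tin stands flat and upright in the empty bay of the parts tray (centre within 22 mm of the bay's centre in x and y), and each can stands upright within 15 mm of where it stood at the start; all released and at rest (all of step 2 and distance of each of red_can_mid, blue_can_mid, yellow_can_mid from where it was at the start of the episode below 0.015 m and angle between each of red_can_mid, blue_can_mid, yellow_can_mid's own z axis and vertical below 0.1 rad and linear speed of each of red_can, blue_can, yellow_can below 0.03 m/s and contact force between the fingers and red_can below 0.3 N and contact force between the fingers and blue_can below 0.3 N and contact force between the fingers and yellow_can below 0.3 N); the robot touches nothing.
It fails at once if a spray can is knocked over (tilted by more than 0.6 rad) (angle between any of red_can_mid, blue_can_mid, yellow_can_mid's own z axis and vertical above 0.6 rad).
It fails at once if the jar, the bottle or the wrench is moved by more than 15 mm (distance of any of jar_mid, bottle_mid, wrench_grip from where it was at the start of the episode above 0.015 m).
It also fails if it takes over 144 s, if anything falls off the work surface, if the arm or the gripper's body presses on something with over 40 N, if the wrist force passes 120 N, or if a joint passes its speed limit or range.

## Working session

There is one attempt and no reset: what is moved stays moved. The work goes in short steps, Python scripts to look and compute and a shell command to move; the robot and the scene stay as the last step left them, time stands still between calls to the robot, and variables do not carry over. Pictures are saved under pics/ and viewed, and the job is handed in when it is done.

```bash
ls; mkdir -p pics; cat > h.py <<'E'
import numpy as np, cv2
from plant import ctrl, camera, spotter
E
python3 - <<'E'
from h import *
for n in ("scene","top"):
    c=camera(n); cv2.imwrite(f"pics/{n}0.png",c["color"][...,::-1]); print(n,c["camera_matrix"].tolist(),np.round(c["dist_coeffs"],4),np.round(c["T"],3).tolist())
s=ctrl.get_state();print(s)
for l in ["red_can_mid","blue_can_mid","yellow_can_mid","tin_mid","jar_mid","bottle_mid","can_tray","mat","empty_bay","wrench_grip"]:
    for n in("scene","top"):
        print(l,n,[(np.round(d["location"]).tolist(),round(d["p"],2)) for d in spotter.search_frame(n,l)])
E
```

```text
pics
scene [[470.5011734344087, 0.0, 324.65014377738584], [0.0, 470.5011734344087, 240.92785329179446], [0.0, 0.0, 1.0]] [-0.0635  0.      0.      0.      0.    ] [[-0.548, 0.552, -0.628, 1.055], [0.836, 0.363, -0.411, 0.308], [0.002, -0.751, -0.661, 0.634], [0.0, 0.0, 0.0, 1.0]]
top [[520.7822048036803, 0.0, 316.173617362096], [0.0, 520.7822048036803, 236.5649183933015], [0.0, 0.0, 1.0]] [-0.0681  0.      0.      0.      0.    ] [[0.011, -0.997, 0.073, 0.47], [-1.0, -0.01, 0.011, -0.005], [-0.01, -0.073, -0.997, 1.175], [0.0, 0.0, 0.0, 1.0]]
{'time': 0.1, 'joints': array([-7.56477686e+01,  1.50961850e+01, -2.79814983e+00,  7.21600409e+01,
       -1.03044786e-03,  8.11008834e+01]), 'qvel': array([-0.12837355, -0.09988231,  0.0405134 ,  0.0171832 , -0.01666003,
       -0.03424046]), 'tau': array([ 3.04784269e-03, -6.38578176e+01,  3.85061896e+01,  1.00525038e-02,
       -1.55972389e-04,  1.42521003e-05]), 'position': array([ 0.20717213, -0.48212992,  0.23088503]), 'tool_rot': array([-9.00538806e+01,  7.39361846e-03, -1.56748655e+02]), 'contact_force': array([ 0.48966689, -0.86287344, 
[... 354 characters left out ...]
3.0, 198.0], 0.98)]
yellow_can_mid top [([485.0, 218.0], 0.68)]
tin_mid scene [([205.0, 229.0], 0.78)]
tin_mid top [([452.0, 226.0], 0.72)]
jar_mid scene [([251.0, 218.0], 0.56)]
jar_mid top [([426.0, 261.0], 0.8)]
bottle_mid scene [([197.0, 204.0], 0.8)]
bottle_mid top [([488.0, 250.0], 0.46)]
can_tray scene [([220.0, 247.0], 0.63)]
can_tray top [([440.0, 244.0], 0.92)]
mat scene [([496.0, 349.0], 0.89)]
mat top []
empty_bay scene [([340.0, 280.0], 0.7), ([321.0, 369.0], 0.67), ([227.0, 216.0], 0.6), ([206.0, 231.0], 0.6)]
empty_bay top [([322.0, 249.0], 0.87), ([286.0, 170.0], 0.84)]
wrench_grip scene [([346.0, 219.0], 0.64)]
wrench_grip top [([350.0, 323.0], 0.92), ([428.0, 228.0], 0.73)]
```

View pics/scene0.png

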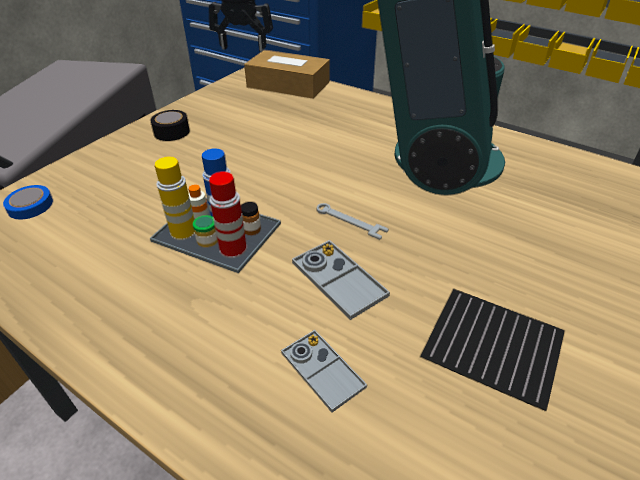

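View pics/top0.png

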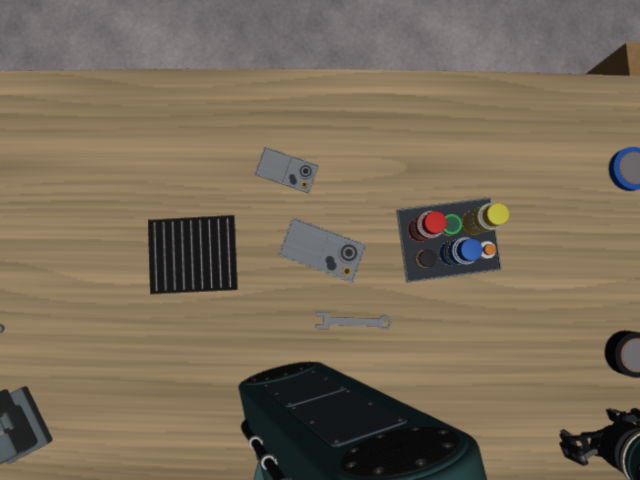

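The top view shows the tins and cans at about (450,235). There are two parts trays, one at (322,249) and one at (286,170). The first looks larger, at about 88 px against 65 px. I'll confirm with crops.

```bash
python3 - <<'E'
from h import *
a=cv2.imread("pics/top0.png")
b=a[190:295,385:525]; c=a[135:290,140:380]
cv2.imwrite("pics/ca.png",cv2.resize(b,None,fx=5,fy=5,interpolation=cv2.INTER_CUBIC))
cv2.imwrite("pics/cb.png",cv2.resize(c,None,fx=3,fy=3,interpolation=cv2.INTER_CUBIC))
s=cv2.imread("pics/scene0.png")[140:280,140:290]
cv2.imwrite("pics/cc.png",cv2.resize(s,None,fx=4,fy=4,interpolation=cv2.INTER_CUBIC))
E
```

```text
(no output)
```

View pics/ca.png

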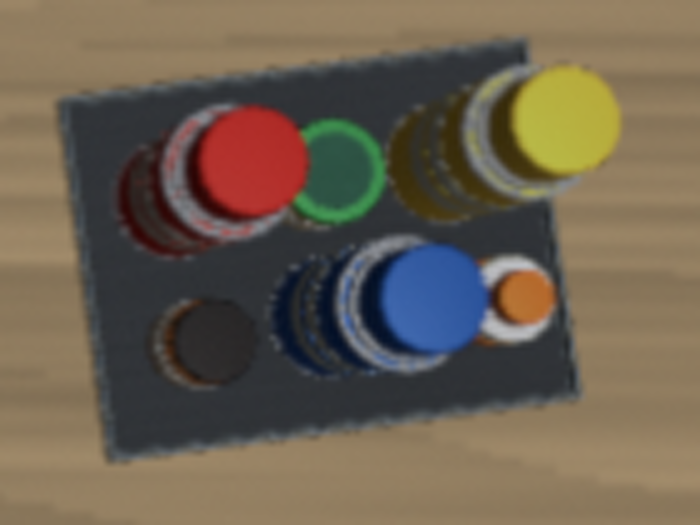

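View pics/cb.png

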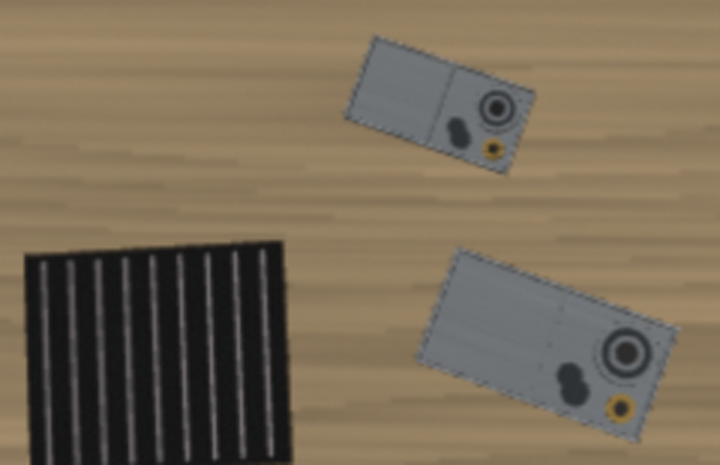

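View pics/cc.png

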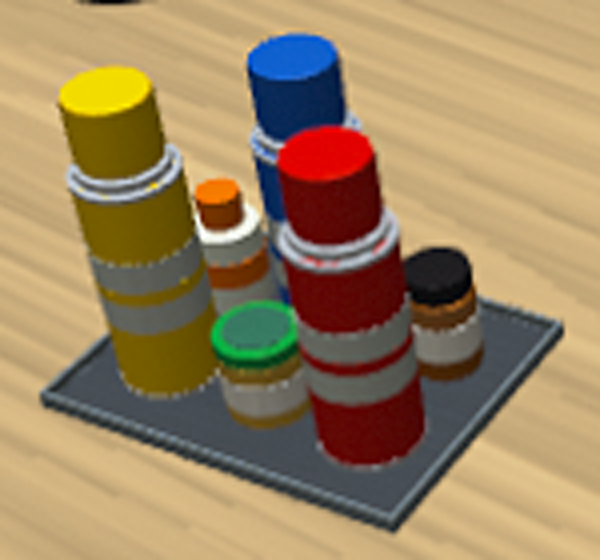

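The crops show red on the left (+y), blue on the robot side and yellow on the right of the green-lidded tin. Jar and bottle are in the near corners. The tray at (322,249) is the larger of the two, so it is the one meant. Next I triangulate.

```bash
cat > h.py <<'E'
import numpy as np, cv2, warnings
from plant import ctrl, camera, spotter
def take(n):
    c=camera(n); c["K"]=np.array(c["camera_matrix"]);c["D"]=np.array(c["dist_coeffs"]);c["T"]=np.array(c["T"]); c["n"]=n; return c
def ray(c,uv):
    p=cv2.undistortPoints(np.array(uv,float).reshape(-1,1,2),c["K"],c["D"]).reshape(-1,2)
    d=np.c_[p,np.ones(len(p))]@c["T"][:3,:3].T
    return c["T"][:3,3],d
def onz(c,uv,z):
    o,d=ray(c,uv); return o+d*((z-o[2])/d[:,2])[:,None]
def proj(c,X):
    Ti=np.linalg.inv(c["T"]); X=np.atleast_2d(np.array(X,float))
    r,_=cv2.Rodrigues(Ti[:3,:3]); return cv2.projectPoints(X,r,Ti[:3,3],c["K"],c["D"])[0].reshape(-1,2)
def tri(c1,u1,c2,u2):
    o1,d1=ray(c1,u1);o2,d2=ray(c2,u2); d1=d1[0];d2=d2[0]
    t=np.linalg.lstsq(np.c_[d1,-d2],o2-o1,rcond=None)[0]
    a=o1+t[0]*d1;b=o2+t[1]*d2
    return (a+b)/2,np.linalg.norm(a-b)
# cap-top hsv masks
def blob(c,col,box=None,vmin=None):
    hsv=cv2.cvtColor(c["color"],cv2.COLOR_RGB2HSV).astype(int)
    h,s,v=hsv[...,0],hsv[...,1],hsv[...,2]
    H={"red":(h<8)|(h>172),"blue":(h>100)&(h<125),"yellow":(h>25)&(h<34),"green":(h>55)&(h<85),"orange":(h>8)&(h<20)}[col]
    m=H&(s>150)&(v>vmin)
    if box: b=np.zeros_like(m); b[box[1]:box[3],box[0]:box[2]]=1; m&=b
    n,l,st,ce=cv2.connectedComponentsWithStats(m.astype(np.uint8),connectivity=4)
    k=1+np.argmax(st[1:,4]); 
    u=(l==k).astype(np.uint8); cn=cv2.findContours(u,cv2.RETR_EXTERNAL,cv2.CHAIN_APPROX_NONE)[0][0]
    e=cv2.fitEllipse(cv2.convexHull(cn)); return e,int(st[k,4])
E
python3 - <<'E'
from h import *
S=take("scene");T=take("top")
R={}
for col,bs,bt,vs,vt in [("red",(150,130,290,280),(385,190,525,295),190,165),("blue",(150,130,290,280),(385,190,525,295),160,150),("yellow",(150,130,290,280),(385,190,525,295),180,150),("green",(150,130,290,280),(385,190,525,295),60,60)]:
    e1,a1=blob(S,col,bs,vs);e2,a2=blob(T,col,bt,vt)
    p,g=tri(S,e1[0],T,e2[0]); 
    print(col,np.round(e1[0],1),np.round(e1[1],1),a1,np.round(e2[0],1),np.round(e2[1],1),a2,"X",np.round(p,4),"gap",round(g,4), "top@z",np.round(onz(T,[e2[0]],.173 if col!='green' else .051),4),"sc",np.round(onz(S,[e1[0]],.173 if col!='green' else .051),4))
hsv=cv2.cvtColor(T["color"],cv2.COLOR_RGB2HSV)
print(hsv[220,434],hsv[250,470],hsv[213,497])
hs=cv2.cvtColor(S["color"],cv2.COLOR_RGB2HSV); print(hs[179,222],hs[154,213],hs[163,166],hs[170,166])
E
```

```text
red [220.7 178. ] [12.5 23.4] 237 [435.5 221.9] [19.3 19.6] 307 X [ 0.5742 -0.2254  0.1706] gap 0.0007 top@z [[ 0.5737 -0.2246  0.173 ]] sc [[ 0.5767 -0.223   0.173 ]]
blue [212.3 153.9] [10.8 21.6] 191 [471.4 249.4] [19.3 19.8] 306 X [ 0.5214 -0.2954  0.1704] gap 0.0013 top@z [[ 0.5209 -0.2941  0.173 ]] sc [[ 0.5247 -0.2927  0.173 ]]
yellow [165.7 162.2] [11.2 21.9] 198 [497.8 213.7] [20.1 20.9] 340 X [ 0.5915 -0.3477  0.1709] gap 0.0007 top@z [[ 0.591  -0.3467  0.173 ]] sc [[ 0.5937 -0.3452  0.173 ]]Traceback (most recent call last):
  File "<stdin>", line 5, in <module>
  File "h.py", line 27, in blob
    k=1+np.argmax(st[1:,4]);
        ~~~~~~~~~^^^^^^^^^^
    return _wrapfunc(a, 'argmax', axis=axis, out=out, **kwds)
    return bound(*args, **kwds)
ValueError: attempt to get argmax of an empty sequence
```

```bash
python3 - <<'E'
from h import *
a=cv2.imread("pics/scene0.png")
cv2.imwrite("pics/cd.png",cv2.resize(a[230:430,270:580],None,fx=2.5,fy=2.5,interpolation=cv2.INTER_CUBIC))
T=take("top")
print("bay tray",np.round(onz(T,[(293.3,218),(365.7,244.3),(352.7,281.7),(279.3,255)],.012),4).tolist())
print("mat",np.round(onz(T,[(148.3,220),(234,215.3),(238,289),(150.5,293)],.004),4).tolist())
S=take("scene")
for n,c,b in(("S",S,(150,200,290,280)),("T",T,(430,200,475,245))):
    h=cv2.cvtColor(c["color"],cv2.COLOR_RGB2HSV).astype(int);m=(h[...,0]>45)&(h[...,0]<90)&(h[...,1]>80)
    mm=np.zeros_like(m);mm[b[1]:b[3],b[0]:b[2]]=1;m&=mm; ys,xs=np.nonzero(m)
    print(n,len(xs),xs.min(),xs.max(),ys.min(),ys.max(),xs.mean(),ys.mean())
E
```

```text
bay tray [[0.596, 0.0597, 0.012], [0.5384, -0.1031, 0.012], [0.4547, -0.0745, 0.012], [0.5125, 0.0899, 0.012]]
mat [[0.5894, 0.3919, 0.004], [0.6018, 0.195, 0.004], [0.4354, 0.1824, 0.004], [0.4236, 0.3815, 0.004]]
S 311 193 214 215 231 203.4855305466238 223.20900321543408
T 294 444 461 213 234 452.95238095238096 224.0408163265306
```

View pics/cd.png

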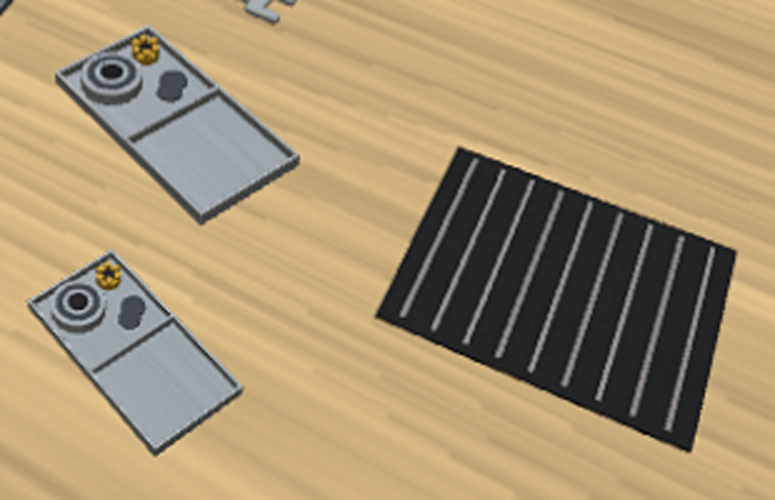

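```bash
python3 -m pendant '[[-0.0731,0,-0.0152,-8,0],[-0.1463,0,-0.0304,-16,0],[-0.2194,0,-0.0456,-24,0],[-0.2925,0,-0.0608,-32,0],[-0.3656,0,-0.076,-40,0],[-0.4388,0,-0.0912,-48,0],[-0.4388,0,-0.0912,-56,0],[-0.4388,0,-0.0912,-66.75,0],[-0.4388,0,-0.0912,-66.75,0],[-0.4388,0,-0.0912,-66.75,0],[-0.4388,0,-0.0912,-66.75,0],[-0.4388,0,-0.0912,-66.75,0]]' 60
python3 - <<'E'
from h import *
S=take("scene");T=take("top")
c1=(201/2.5+270,213/2.5+230)
print("bay tray scene",np.round(onz(S,[(389.6,292),(292.4,259.6),(330,241.2),(350.4,315.5)],.012),4).tolist())
print("mat scene",np.round(onz(S,[(376/2.5+270,318/2.5+230),(458/2.5+270,147/2.5+230),(737/2.5+270,250/2.5+230),(691/2.5+270,452/2.5+230)],.004),4).tolist())
e1=(203.4,223.2)
print("tin",tri(S,(203.5,223),T,(453,224)),onz(T,[(453,224)],.051),onz(S,[(203.5,223)],.051))
for p in[(203.5,223)]:pass
cv2.imwrite("pics/s1.png",S["color"][...,::-1]);cv2.imwrite("pics/t1.png",T["color"][...,::-1])
s=ctrl.get_state();print(s["position"],s["tool_rot"],s["contact_force"],s["time"])
E
```

```text
time: 2.5
position: [0.5738, -0.2258, 0.2313]
tool_rot: [-90.0, -0.0, -90.1]
contact_force: [-0.3, 0.7, -0.1]
grip_width: 1.002
bay tray scene [[0.5147, 0.0939, 0.012], [0.5424, -0.1006, 0.012], [0.4579, -0.0693, 0.012], [0.5994, 0.063, 0.012]]
mat scene [[0.6059, 0.1973, 0.004], [0.437, 0.1852, 0.004], [0.4226, 0.3824, 0.004], [0.5916, 0.3937, 0.004]]
tin (array([ 0.58205415, -0.2903907 ,  0.0445978 ]), np.float64(0.002102169027764338)) [[ 0.58209492 -0.28961422  0.051     ]] [[ 0.58674845 -0.28286051  0.051     ]]
[ 0.57359579 -0.22619145  0.2315203 ] [-8.99976800e+01 -6.59491348e-03 -9.00976747e+01] [-0.15708389  0.56538893 -0.94570231] 2.6
```

View pics/s1.png

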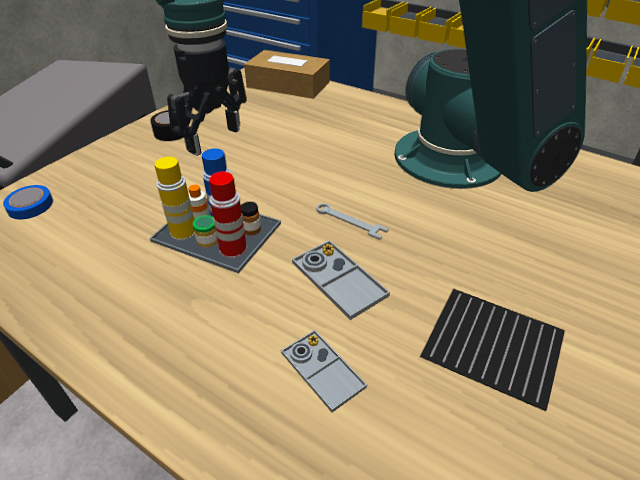

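View pics/t1.png

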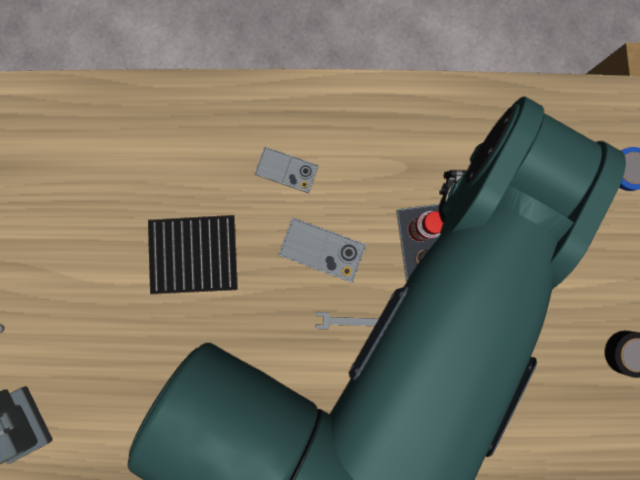

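```bash
python3 - <<'E'
from h import *
S=take("scene");T=take("top")
p=ctrl.get_state()["position"]
for d in[(0,0,0),(.05,0,0),(-.05,0,0),(0,0,.08)]:
    print(d,proj(S,p+d),proj(T,p+d))
cv2.imwrite("pics/s2.png",cv2.resize(S["color"][60:280,120:300,::-1],None,fx=3,fy=2.7));cv2.imwrite("pics/t1b.png",T["color"][...,::-1])
E
```

```text
(0, 0, 0) [[215.66545554 147.49173648]] [[443.27772847 218.59313248]]
(0.05, 0, 0) [[194.29257758 160.73812319]] [[443.02374246 191.46195031]]
(-0.05, 0, 0) [[235.45997092 135.27676694]] [[443.48557047 245.95390729]]
(0, 0, 0.08) [[208.33591523 103.04619956]] [[454.38127484 213.45990874]]
```

View pics/s2.png

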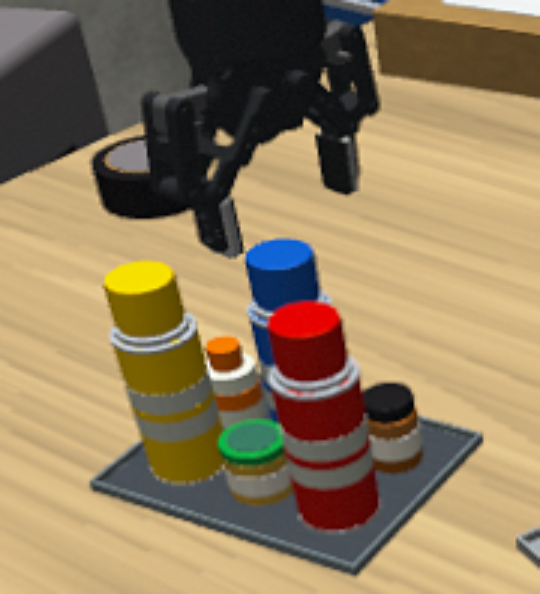

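View pics/t1b.png

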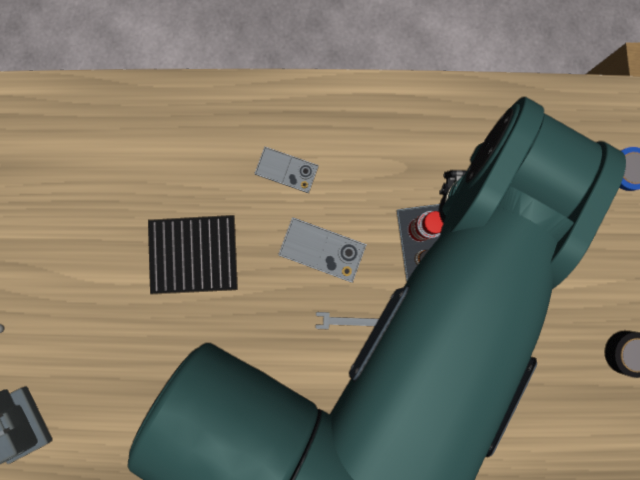

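The gripper sits over the red can, and the projected TCP at (215,147) agrees. I descend and grip the cap.

```bash
python3 -m pendant '[[-0.001,0.03,0.001,0,0],[-0.001,0.06,0.001,0,0],[-0.001,0.085,0.001,0,0],[-0.001,0.1,0.001,0,0],[-0.001,0.1,0.001,0,0],[-0.001,0.1,0.001,0,255],[-0.001,0.1,0.001,0,255],[-0.001,0.1,0.001,0,255],[-0.001,0.1,0.001,0,255],[-0.001,0.1,0.001,0,255],[-0.001,0.1,0.001,0,255],[-0.001,0.1,0.001,0,255]]' 60
python3 - <<'E'
from h import *
S=take("scene")
cv2.imwrite("pics/s3.png",cv2.resize(S["color"][60:280,120:300,::-1],None,fx=3,fy=2.7))
E
```

```text
time: 3.9
position: [0.5755, -0.2248, 0.1329]
tool_rot: [-89.9, -0.1, -90.0]
contact_force: [-5.0, -0.5, 11.9]
grip_width: 0.502
```

View pics/s3.png

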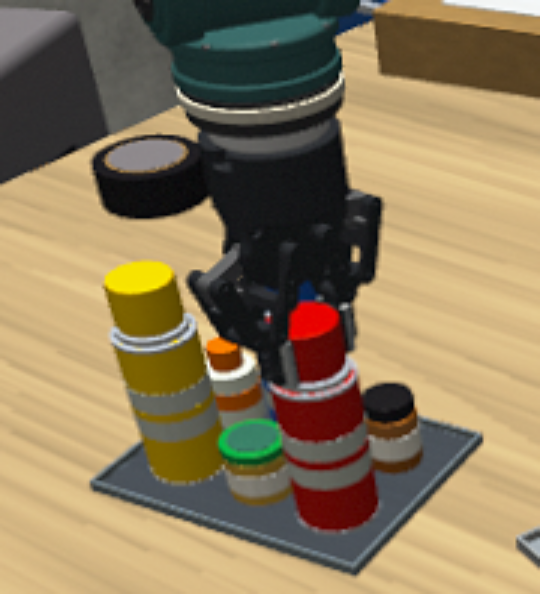

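```bash
python3 -m pendant '[[0,-0.01,0,0,255],[0,-0.025,0,0,255],[0,-0.045,0,0,255],[0,-0.065,0,0,255],[0,-0.08,0,0,255],[-0.01,-0.085,0,0,255],[-0.03,-0.085,0,0,255],[-0.06,-0.085,-0.005,0,255],[-0.09,-0.085,-0.008,0,255],[-0.12,-0.085,-0.01,0,255],[-0.135,-0.085,-0.011,0,255],[-0.14,-0.085,-0.012,0,255]]'
python3 - <<'E'
from h import *
S=take("scene")
cv2.imwrite("pics/s4.png",S["color"][...,::-1])
E
```

```text
time: 5.15
position: [0.5629, -0.0821, 0.2159]
tool_rot: [-90.0, 0.0, -89.9]
contact_force: [-0.2, -1.4, -2.9]
grip_width: 0.5
```

View pics/s4.png

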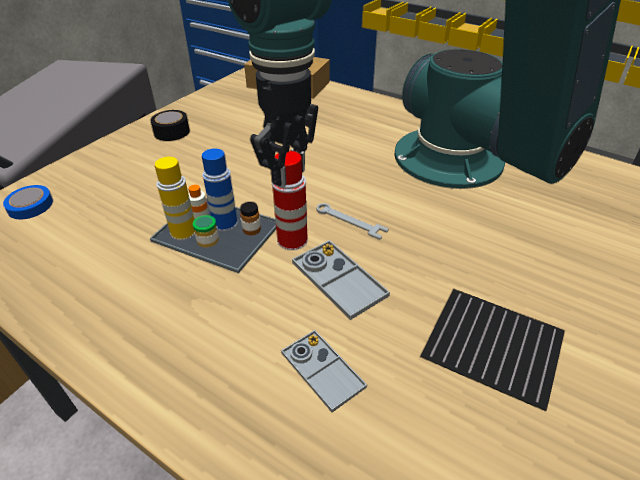

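The red can hangs upright at about (290,210). I carry it on to the mat.

```bash
python3 -m pendant '[[-0.015,0,-0.002,0,255],[-0.045,0,-0.004,0,255],[-0.085,0,-0.007,0,255],[-0.13,0,-0.01,0,255],[-0.175,0,-0.014,0,255],[-0.22,0,-0.018,0,255],[-0.265,0,-0.021,0,255],[-0.31,0,-0.025,0,255],[-0.355,0,-0.028,0,255],[-0.395,0,-0.032,0,255],[-0.425,0,-0.034,0,255],[-0.438,0,-0.0345,0,255]]'
python3 -m pendant '[[0,0,0,0,255],[0,0.02,0,0,255],[0,0.045,0,0,255],[0,0.065,0,0,255],[0,0.076,0,0,255],[0,0.08,0,0,255],[0,0.083,0,0,255],[0,0.083,0,0,255],[0,0.083,0,0,255]]'
python3 - <<'E'
from h import *
S=take("scene")
cv2.imwrite("pics/s5.png",S["color"][...,::-1])
E
```

```text
time: 6.4
position: [0.5285, 0.3559, 0.2157]
tool_rot: [-90.0, 0.0, -89.9]
contact_force: [1.1, -1.1, -2.2]
grip_width: 0.501
time: 7.3
position: [0.5293, 0.3537, 0.1341]
tool_rot: [-89.9, 0.0, -90.0]
contact_force: [-0.4, 0.7, -2.6]
grip_width: 0.503
```

View pics/s5.png

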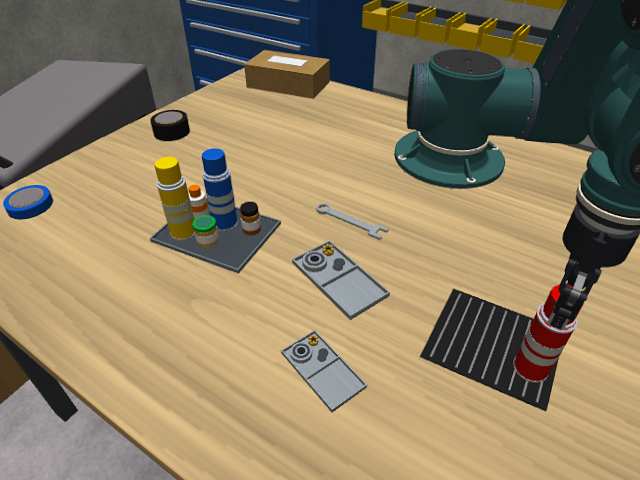

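```bash
python3 -m pendant '[[0,0.001,0,0,255],[0,0.002,0,0,255],[0,0.002,0,0,255],[0,0.002,0,0,255]]'
python3 -m pendant '[[0,0,0,0,100],[0,0,0,0,80],[0,0,0,0,40],[0,0,0,0,0],[0,0,0,0,0],[0,0,0,0,0],[0,-0.02,0,0,0],[0,-0.05,0,0,0],[0,-0.085,0,0,0],[0,-0.085,0,0,0]]'
python3 - <<'E'
from h import *
S=take("scene");T=take("top")
cv2.imwrite("pics/s6.png",S["color"][...,::-1])
e1,a1=blob(S,"red",(480,200,640,420),190)
print(e1,onz(S,[e1[0]],.174))
print(ctrl.get_state()["position"])
E
```

```text
time: 7.75
position: [0.5293, 0.3541, 0.1338]
tool_rot: [-89.8, 0.1, -90.0]
contact_force: [-6.3, -2.3, 22.5]
grip_width: 0.504
time: 8.75
position: [0.5303, 0.3544, 0.2206]
tool_rot: [-89.7, 0.2, -90.0]
contact_force: [-0.0, -0.6, -0.4]
grip_width: 1.0
((567.588134765625, 295.8422546386719), (20.307588577270508, 33.53812026977539), 112.45863342285156) [[0.53183332 0.35260463 0.174     ]]
[0.5292066  0.35381237 0.2166473 ]
```

View pics/s6.png

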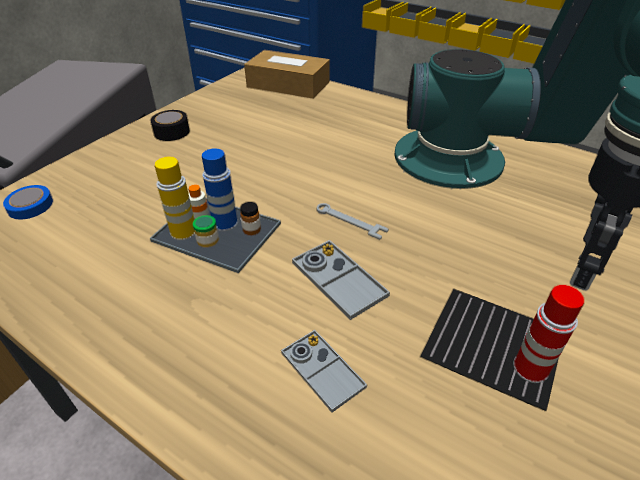

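The red can stands alone on the mat with its cap at (567,296). Now the blue one.

```bash
python3 -m pendant '[[0.03,0,0,0,0],[0.075,0,-0.001,0,0],[0.125,0,-0.001,0,0],[0.175,0,-0.002,0,0],[0.225,0,-0.002,0,0],[0.275,0,-0.003,0,0],[0.325,0,-0.003,0,0],[0.375,0,-0.004,0,0],[0.425,0,-0.005,0,0],[0.475,0,-0.006,0,0],[0.525,0,-0.007,0,0],[0.57,0,-0.007,0,0]]'
python3 -m pendant '[[0.04,0,0,0,0],[0.065,0,0,0,0],[0.078,0,0,0,0],[0.078,0,0,0,0],[0.078,0,0,0,0]]'
python3 - <<'E'
from h import *
S=take("scene")
cv2.imwrite("pics/s7.png",cv2.resize(S["color"][60:280,120:300,::-1],None,fx=3,fy=2.7))
print(ctrl.get_state()["position"])
E
```

```text
time: 10.05
position: [0.5209, -0.2185, 0.2151]
tool_rot: [-90.1, 0.0, -90.0]
contact_force: [1.2, 0.7, 0.0]
grip_width: 0.998
time: 10.55
position: [0.5218, -0.2933, 0.2158]
tool_rot: [-90.0, 0.1, -90.0]
contact_force: [-0.8, 0.4, -0.4]
grip_width: 1.002
[ 0.52189754 -0.29303529  0.21608241]
```

View pics/s7.png

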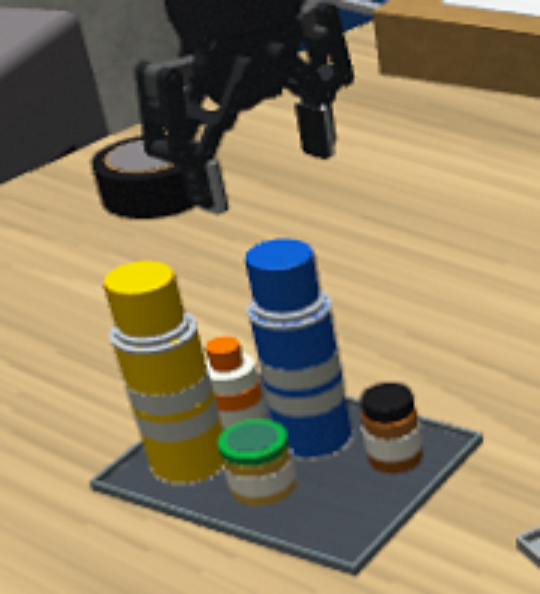

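```bash
python3 -m pendant '[[0,0.025,0,0,0],[0,0.05,0,0,0],[0,0.07,0,0,0],[0,0.081,0,0,0],[0,0.081,0,0,0],[0,0.081,0,0,255],[0,0.081,0,0,255],[0,0.081,0,0,255],[0,0.081,0,0,255],[0,0.081,0,0,255],[0,0.081,0,0,255],[0,0.081,0,0,255]]'
python3 -m pendant '[[0,-0.01,0,0,255],[0,-0.025,0,0,255],[0,-0.05,0,0,255],[0,-0.08,0,0,255],[0,-0.1,0,0,255],[0,-0.105,0,0,255],[-0.02,-0.105,0,0,255],[-0.05,-0.105,0,0,255],[-0.09,-0.105,0,0,255],[-0.12,-0.105,0,0,255],[-0.14,-0.105,0,0,255],[-0.14,-0.105,0,0,255]]'
python3 - <<'E'
from h import *
S=take("scene")
cv2.imwrite("pics/s8.png",S["color"][...,::-1])
print(ctrl.get_state()["position"])
E
```

```text
time: 11.8
position: [0.5222, -0.2947, 0.1364]
tool_rot: [-89.9, -0.1, -90.0]
contact_force: [-2.2, 0.4, 7.4]
grip_width: 0.497
time: 13.0
position: [0.5211, -0.1513, 0.2397]
tool_rot: [-90.1, 0.1, -89.8]
contact_force: [0.4, -0.3, -4.2]
grip_width: 0.499
[ 0.52137009 -0.15268131  0.23965753]
```

View pics/s8.png

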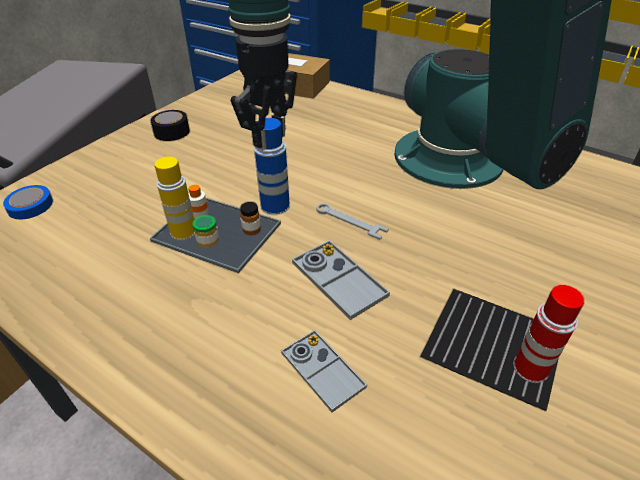

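```bash
python3 -m pendant '[[-0.015,0,-0.002,0,255],[-0.045,0,-0.004,0,255],[-0.085,0,-0.008,0,255],[-0.13,0,-0.012,0,255],[-0.175,0,-0.016,0,255],[-0.22,0,-0.02,0,255],[-0.265,0,-0.024,0,255],[-0.31,0,-0.028,0,255],[-0.355,0,-0.032,0,255],[-0.395,0,-0.036,0,255],[-0.425,0,-0.038,0,255],[-0.439,0,-0.039,0,255]]'
python3 -m pendant '[[0,0,0,0,255],[0,0.025,0,0,255],[0,0.055,0,0,255],[0,0.08,0,0,255],[0,0.095,0,0,255],[0,0.1,0,0,255],[0,0.102,0,0,255],[0,0.103,0,0,255],[0,0.103,0,0,255]]'
python3 -m pendant '[[0,0.001,0,0,255],[0,0.002,0,0,255],[0,0.002,0,0,255]]'
```

```text
time: 14.25
position: [0.4822, 0.2868, 0.2397]
tool_rot: [-90.1, 0.0, -89.9]
contact_force: [0.4, -0.3, -4.2]
grip_width: 0.5
time: 15.15
position: [0.4833, 0.2846, 0.138]
tool_rot: [-89.9, 0.0, -90.0]
contact_force: [-0.0, -0.2, -4.1]
grip_width: 0.503
time: 15.45
position: [0.4835, 0.285, 0.1373]
tool_rot: [-89.8, 0.1, -90.0]
contact_force: [-5.0, -1.0, 18.3]
grip_width: 0.5
```

```bash
python3 -m pendant '[[0,0,0,0,100],[0,0,0,0,80],[0,0,0,0,40],[0,0,0,0,0],[0,0,0,0,0],[0,0,0,0,0],[0,-0.02,0,0,0],[0,-0.05,0,0,0],[0,-0.085,0,0,0],[0,-0.085,0,0,0]]'
python3 - <<'E'
from h import *
S=take("scene")
cv2.imwrite("pics/s9.png",S["color"][...,::-1])
e1,a1=blob(S,"blue",(420,200,640,420),150)
print(e1,onz(S,[e1[0]],.174))
print(ctrl.get_state()["position"])
E
python3 -m pendant '[[0.02,0,0.003,0,0],[0.065,0,0.01,0,0],[0.112,0,0.02,0,0],[0.16,0,0.03,0,0],[0.205,0,0.04,0,0],[0.25,0,0.05,0,0],[0.298,0,0.06,0,0],[0.345,0,0.07,0,0],[0.392,0,0.08,0,0],[0.438,0,0.09,0,0],[0.485,0,0.1,0,0],[0.53,0,0.109,0,0]]'
```

```text
time: 16.45
position: [0.4844, 0.2853, 0.2242]
tool_rot: [-89.7, 0.1, -90.0]
contact_force: [0.6, -0.0, -1.2]
grip_width: 0.999
((525.9544067382812, 257.02191162109375), (17.740976333618164, 29.86203956604004), 107.07337188720703) [[0.48673434 0.28395187 0.174     ]]
[0.48379551 0.28502716 0.22198952]
time: 17.7
position: [0.5917, -0.2474, 0.2189]
tool_rot: [-90.1, 0.0, -90.0]
contact_force: [0.5, 0.5, 0.2]
grip_width: 1.002
```

View pics/s9.png

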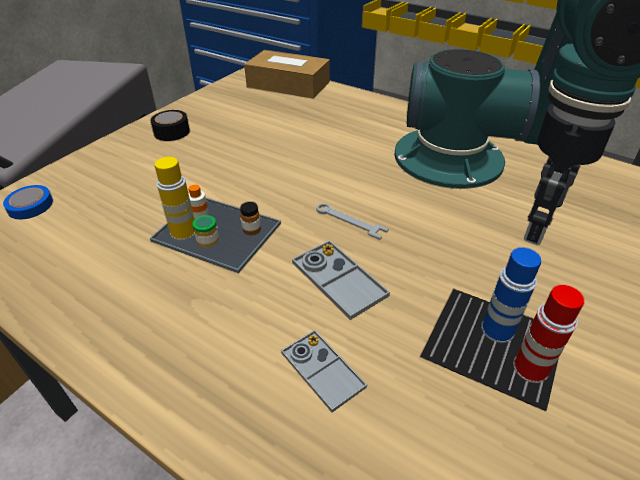

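Blue (526,257) and red (567,296) both stand upright on the mat. On to the yellow can.

```bash
python3 -m pendant '[[0.04,0,-0.001,0,0],[0.075,0,-0.001,0,0],[0.095,0,-0.001,0,0],[0.1,0,-0.001,0,0],[0.1,0,-0.001,0,0]]'
python3 - <<'E'
from h import *
S=take("scene")
cv2.imwrite("pics/s10.png",cv2.resize(S["color"][60:280,120:300,::-1],None,fx=3,fy=2.7))
print(ctrl.get_state()["position"])
E
```

```text
time: 18.2
position: [0.5906, -0.3455, 0.2191]
tool_rot: [-90.1, 0.1, -90.0]
contact_force: [1.1, 0.6, -0.4]
grip_width: 1.003
[ 0.59078815 -0.34472063  0.21953935]
```

View pics/s10.png

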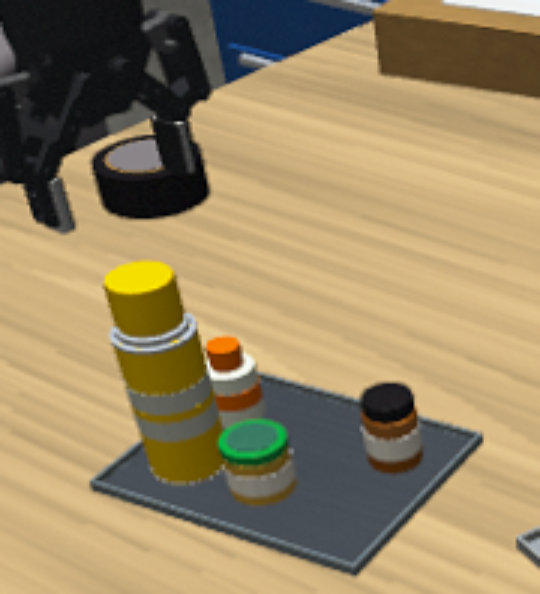

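```bash
python3 -m pendant '[[0,0.025,0,0,0],[0,0.05,0,0,0],[0,0.07,0,0,0],[0,0.083,0,0,0],[0,0.083,0,0,0],[0,0.083,0,0,255],[0,0.083,0,0,255],[0,0.083,0,0,255],[0,0.083,0,0,255],[0,0.083,0,0,255],[0,0.083,0,0,255],[0,0.083,0,0,255]]'
python3 -m pendant '[[0,-0.01,0,0,255],[0,-0.025,0,0,255],[0,-0.05,0,0,255],[0,-0.08,0,0,255],[0,-0.1,0,0,255],[0,-0.105,0,0,255],[-0.02,-0.105,0,0,255],[-0.05,-0.105,0,0,255],[-0.09,-0.105,0,0,255],[-0.12,-0.105,0,0,255],[-0.14,-0.105,0,0,255],[-0.14,-0.105,0,0,255]]'
python3 - <<'E'
from h import *
S=take("scene")
cv2.imwrite("pics/s11.png",S["color"][...,::-1])
print(ctrl.get_state()["position"])
E
```

```text
time: 19.45
position: [0.5913, -0.3455, 0.1385]
tool_rot: [-89.9, -0.1, -90.0]
contact_force: [-0.5, 0.8, 5.5]
grip_width: 0.499
time: 20.65
position: [0.5908, -0.2032, 0.2423]
tool_rot: [-90.0, 0.0, -89.9]
contact_force: [0.0, -0.5, -1.7]
grip_width: 0.497
[ 0.59091246 -0.20457379  0.24217475]
```

View pics/s11.png

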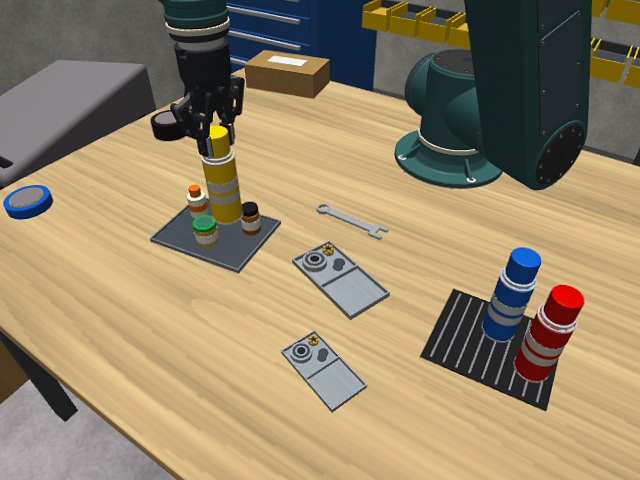

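```bash
python3 -m pendant '[[-0.015,0,-0.002,0,255],[-0.045,0,-0.006,0,255],[-0.085,0,-0.011,0,255],[-0.13,0,-0.017,0,255],[-0.175,0,-0.023,0,255],[-0.22,0,-0.029,0,255],[-0.265,0,-0.035,0,255],[-0.31,0,-0.041,0,255],[-0.35,0,-0.046,0,255],[-0.39,0,-0.05,0,255],[-0.418,0,-0.053,0,255],[-0.429,0,-0.054,0,255]]'
python3 -m pendant '[[0,0,0,0,255],[0,0.025,0,0,255],[0,0.055,0,0,255],[0,0.08,0,0,255],[0,0.095,0,0,255],[0,0.099,0,0,255],[0,0.102,0,0,255],[0,0.103,0,0,255],[0,0.103,0,0,255]]'
python3 -m pendant '[[0,0.001,0,0,255],[0,0.002,0,0,255],[0,0.002,0,0,255]]'
```

```text
time: 21.9
position: [0.5365, 0.2256, 0.242]
tool_rot: [-90.0, 0.0, -89.9]
contact_force: [0.8, -0.6, -3.3]
grip_width: 0.503
time: 22.8
position: [0.5374, 0.2235, 0.14]
tool_rot: [-89.9, 0.0, -90.0]
contact_force: [0.3, 0.9, -3.0]
grip_width: 0.501
time: 23.1
position: [0.5377, 0.2238, 0.1394]
tool_rot: [-89.8, 0.0, -90.0]
contact_force: [-2.5, -1.6, 17.4]
grip_width: 0.502
```

```bash
python3 -m pendant '[[0,0,0,0,100],[0,0,0,0,80],[0,0,0,0,40],[0,0,0,0,0],[0,0,0,0,0],[0,0,0,0,0],[0,-0.02,0,0,0],[0,-0.05,0,0,0],[0,-0.085,0,0,0],[0,-0.085,0,0,0],[0,-0.085,0,0,0],[0,-0.085,0,0,0]]'
python3 - <<'E'
from h import *
S=take("scene")
cv2.imwrite("pics/s12.png",S["color"][...,::-1])
e1,a1=blob(S,"yellow",(420,200,640,420),180)
print(e1,onz(S,[e1[0]],.174))
print(ctrl.get_state()["position"])
E
python3 -m pendant '[[0.02,0,0.003,0,0],[0.065,0,0.007,0,0],[0.112,0,0.012,0,0],[0.16,0,0.016,0,0],[0.205,0,0.02,0,0],[0.25,0,0.025,0,0],[0.298,0,0.03,0,0],[0.345,0,0.034,0,0],[0.392,0,0.038,0,0],[0.438,0,0.042,0,0],[0.485,0,0.045,0,0],[0.509,0,0.046,0,0]]'
python3 -m pendant '[[0,0,0,0,0],[0,0.04,0,0,0],[0,0.08,0,0,0],[0,0.11,0,0,0],[0,0.13,0,0,0],[0,0.135,0,0,0],[0,0.135,0,0,0]]'
python3 - <<'E'
from h import *
S=take("scene");T=take("top")
cv2.imwrite("pics/s13.png",cv2.resize(S["color"][60:280,120:300,::-1],None,fx=3,fy=2.7))
cv2.imwrite("pics/t13.png",T["color"][...,::-1])
print(ctrl.get_state()["position"])
E
```

```text
time: 24.3
position: [0.5365, 0.2235, 0.2214]
tool_rot: [-90.1, -0.0, -90.0]
contact_force: [0.1, 0.8, -0.2]
grip_width: 1.001
((471.5877380371094, 262.21209716796875), (19.269025802612305, 29.409469604492188), 104.39694213867188) [[0.540763 0.221054 0.174   ]]
[0.53643979 0.22350654 0.22124248]
time: 25.55
position: [0.5823, -0.2887, 0.2207]
tool_rot: [-90.1, 0.0, -90.1]
contact_force: [-0.5, 0.1, 1.0]
grip_width: 1.0
time: 26.25
position: [0.5826, -0.2845, 0.0868]
tool_rot: [-90.1, 0.1, -90.0]
contact_force: [-0.1, -0.0, 1.0]
grip_width: 1.002
[ 0.58337146 -0.28527379  0.08834734]
```

View pics/s12.png

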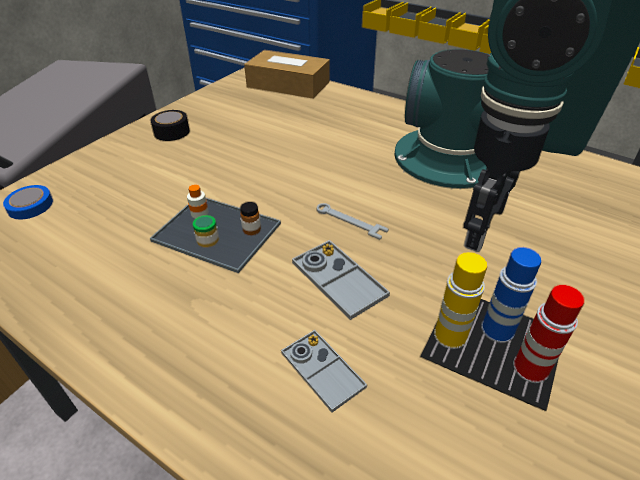

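View pics/s13.png

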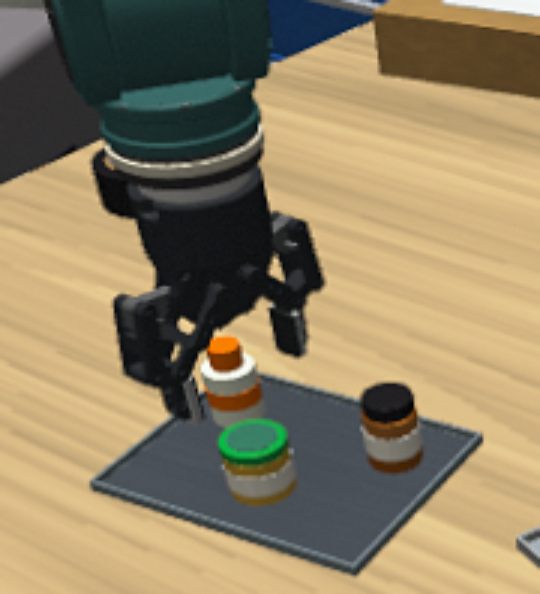

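```bash
python3 -m pendant '[[0,0.025,0,0,0],[0,0.05,0,0,0],[0,0.065,0,0,0],[0,0.07,0,0,0],[0,0.07,0,0,255],[0,0.07,0,0,255],[0,0.07,0,0,255],[0,0.07,0,0,255],[0,0.07,0,0,255],[0,0.07,0,0,255],[0,0.07,0,0,255]]' 50
python3 -m pendant '[[0,-0.01,0,0,255],[0,-0.03,0,0,255],[0,-0.06,0,0,255],[0,-0.09,0,0,255],[0,-0.11,0,0,255],[0,-0.11,0,0,255]]'
python3 - <<'E'
from h import *
S=take("scene")
cv2.imwrite("pics/s14.png",cv2.resize(S["color"][60:280,120:300,::-1],None,fx=3,fy=2.7))
print(ctrl.get_state()["position"])
E
```

```text
time: 27.45
position: [0.5836, -0.2857, 0.0187]
tool_rot: [-89.9, -0.1, -90.0]
contact_force: [-1.3, 0.8, 8.2]
grip_width: 0.52
time: 28.05
position: [0.5841, -0.2861, 0.131]
tool_rot: [-89.7, -0.2, -90.0]
contact_force: [0.2, 0.2, -2.0]
grip_width: 0.517
[ 0.58351276 -0.28574968  0.12896647]
```

View pics/s14.png

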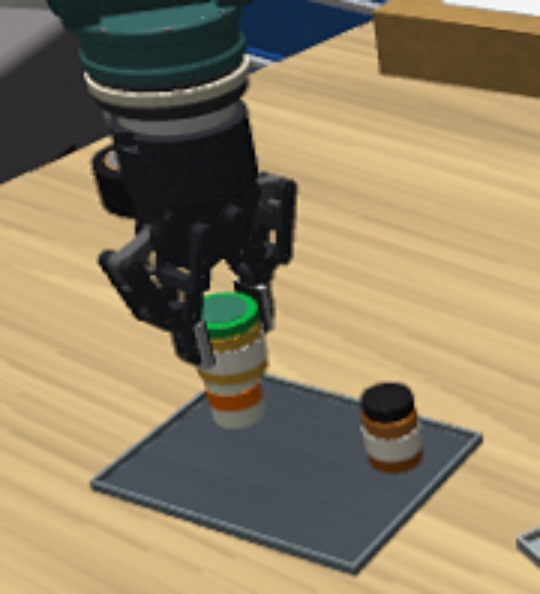

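```bash
python3 -m pendant '[[-0.015,0,-0.002,0,255],[-0.045,0,-0.006,0,255],[-0.085,0,-0.011,0,255],[-0.13,0,-0.018,0,255],[-0.175,0,-0.024,0,255],[-0.22,0,-0.03,0,255],[-0.265,0,-0.036,0,255],[-0.3,0,-0.041,0,255],[-0.321,0,-0.0435,0,255],[-0.321,0,-0.0435,0,255],[-0.321,0,-0.0435,0,255]]'
python3 -m pendant '[[0,0,0,0,255],[0,0.025,0,0,255],[0,0.05,0,0,255],[0,0.075,0,0,255],[0,0.085,0,0,255],[0,0.085,0,0,255],[0,0.085,0,0,255]]'
python3 - <<'E'
from h import *
S=take("scene")
cv2.imwrite("pics/s15.png",cv2.resize(S["color"][150:350,250:450,::-1],None,fx=3,fy=3))
print(ctrl.get_state()["position"])
E
```

```text
time: 29.2
position: [0.5386, 0.0363, 0.1266]
tool_rot: [-90.1, -0.0, -89.9]
contact_force: [-0.2, -0.8, -1.9]
grip_width: 0.518
time: 29.9
position: [0.5398, 0.0353, 0.043]
tool_rot: [-90.0, -0.0, -90.0]
contact_force: [0.1, 0.1, -1.5]
grip_width: 0.524
[0.54006852 0.03536288 0.04329435]
```

View pics/s15.png

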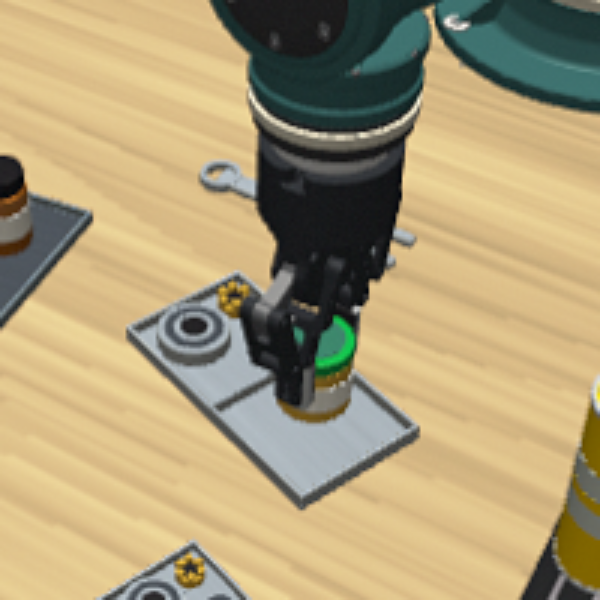

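```bash
python3 -m pendant '[[0,0.012,0,0,255],[0,0.02,0,0,255],[0,0.0225,0,0,255],[0,0.0235,0,0,255],[0,0.0245,0,0,255],[0,0.0255,0,0,255],[0,0.0255,0,0,255]]'

```

```text
time: 30.65
position: [0.5395, 0.0357, 0.0186]
tool_rot: [-89.9, -0.0, -90.0]
contact_force: [-9.6, 0.4, 28.2]
grip_width: 0.522
```

```bash
python3 -m pendant '[[0,-0.001,0,0,255],[0,-0.001,0,0,100],[0,-0.001,0,0,80],[0,-0.001,0,0,40],[0,-0.001,0,0,0],[0,-0.001,0,0,0],[0,-0.001,0,0,0],[0,-0.02,0,0,0],[0,-0.06,0,0,0],[0,-0.11,0,0,0],[0,-0.16,0,0,0],[0,-0.2,0,0,0]]'
python3 -m pendant '[[-0.02,0,0,0,0],[-0.06,0,0,0,0],[-0.11,0,0,0,0],[-0.15,0,0,0,0],[-0.17,0,0,0,0],[-0.17,0,0,0,0],[-0.17,0,0,0,0]]'
python3 - <<'E'
from h import *
S=take("scene");T=take("top")
cv2.imwrite("pics/s16.png",S["color"][...,::-1])
cv2.imwrite("pics/t16.png",T["color"][...,::-1])
print(ctrl.get_state()["position"],spotter.search_frame("scene","tin_mid"),spotter.search_frame("top","tin_mid"))
for c,b in((S,(420,200,640,420)),):
  for col,v in(("red",190),("blue",150),("yellow",180)):
    e,a=blob(c,col,b,v); print(col,np.round(onz(c,[e[0]],.174),4))
E
```

```text
time: 31.85
position: [0.5394, 0.0357, 0.2198]
tool_rot: [-89.9, -0.0, -90.0]
contact_force: [1.2, 0.1, -1.1]
grip_width: 1.004
time: 32.55
position: [0.5393, 0.2056, 0.2166]
tool_rot: [-90.0, -0.0, -89.9]
contact_force: [-0.8, -0.4, -0.3]
grip_width: 0.999
[0.53945739 0.2047909  0.21677808] [{'location': [355.5, 278.6], 'p': 0.6}] [{'location': [302.2, 241.5], 'p': 0.64}]
red [[0.5318 0.3525 0.174 ]]
blue [[0.4867 0.284  0.174 ]]
yellow [[0.5408 0.2211 0.174 ]]
```

View pics/s16.png

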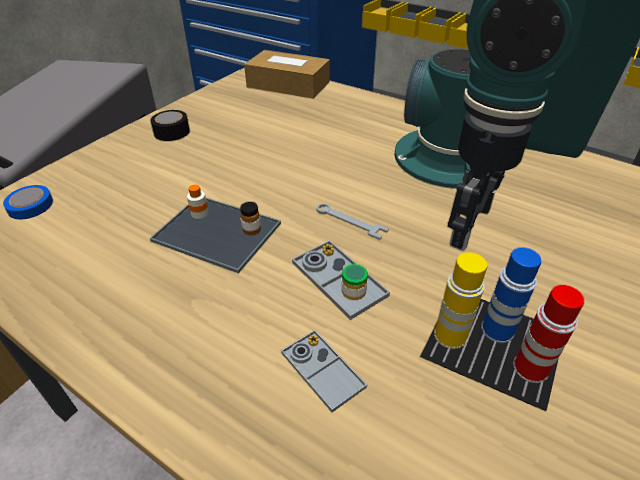

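View pics/t16.png

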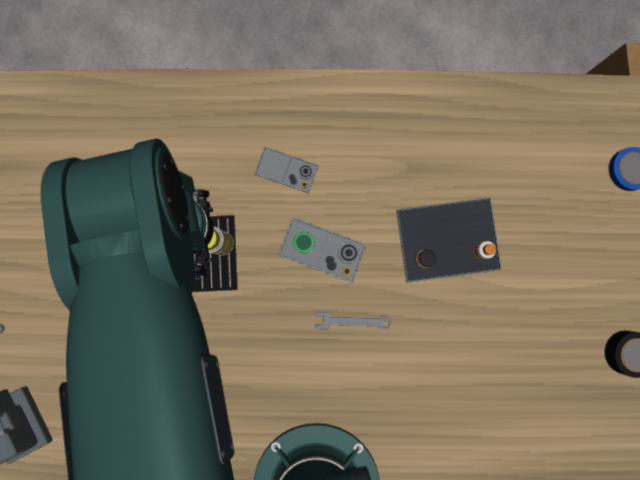

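The tin stands inside the bay, at (303,242) in the top view, against a bay centre of about (304,242). The cans on the mat are untouched. Next, yellow goes back.

```bash
python3 -m pendant '[[-0.015,0,-0.002,0,0],[-0.0185,0,-0.002,0,0],[-0.0185,0.02,-0.002,0,0],[-0.0185,0.05,-0.002,0,0],[-0.0185,0.07,-0.002,0,0],[-0.0185,0.079,-0.002,0,0],[-0.0185,0.079,-0.002,0,0]]' 60
python3 -m pendant '[[0,0,0,0,255],[0,0,0,0,255],[0,0,0,0,255],[0,0,0,0,255],[0,0,0,0,255],[0,0,0,0,255],[0,0,0,0,255]]'
python3 -m pendant '[[0,-0.01,0,0,255],[0,-0.025,0,0,255],[0,-0.05,0,0,255],[0,-0.08,0,0,255],[0,-0.1,0,0,255],[0,-0.105,0,0,255],[0.02,-0.105,0,0,255],[0.05,-0.105,0,0,255],[0.09,-0.105,0.01,0,255],[0.12,-0.105,0.015,0,255],[0.14,-0.105,0.018,0,255],[0.14,-0.105,0.018,0,255]]'
python3 - <<'E'
from h import *
S=take("scene")
cv2.imwrite("pics/s17.png",S["color"][...,::-1])
print(ctrl.get_state()["position"])
E
```

```text
time: 33.45
position: [0.5369, 0.2241, 0.1371]
tool_rot: [-90.1, -0.0, -90.0]
contact_force: [-0.5, 0.5, 0.8]
grip_width: 1.001
time: 34.15
position: [0.5379, 0.2243, 0.1389]
tool_rot: [-89.9, 0.0, -90.0]
contact_force: [0.2, 0.0, 6.2]
grip_width: 0.498
time: 35.35
position: [0.5554, 0.0819, 0.2421]
tool_rot: [-90.1, -0.0, -90.2]
contact_force: [0.0, 0.7, -3.6]
grip_width: 0.5
[0.55523268 0.08319057 0.24218403]
```

View pics/s17.png

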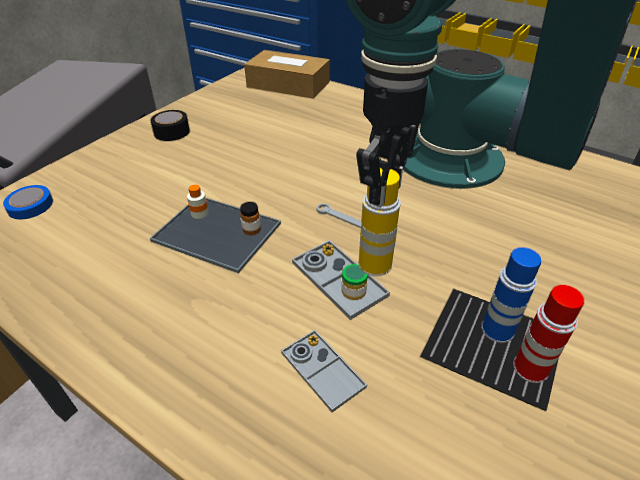

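```bash
python3 -m pendant '[[0.015,0,0.002,0,255],[0.045,0,0.004,0,255],[0.085,0,0.008,0,255],[0.13,0,0.012,0,255],[0.175,0,0.016,0,255],[0.22,0,0.02,0,255],[0.265,0,0.024,0,255],[0.31,0,0.028,0,255],[0.35,0,0.031,0,255],[0.39,0,0.034,0,255],[0.418,0,0.035,0,255],[0.428,0,0.035,0,255]]'
python3 -m pendant '[[0,0,0,0,255],[0,0.025,0,0,255],[0,0.055,0,0,255],[0,0.08,0,0,255],[0,0.095,0,0,255],[0,0.1,0,0,255],[0,0.102,0,0,255],[0,0.1035,0,0,255],[0,0.1035,0,0,255]]'
python3 -m pendant '[[0,0.001,0,0,255],[0,0.002,0,0,255],[0,0.002,0,0,255]]'
python3 - <<'E'
from h import *
S=take("scene")
cv2.imwrite("pics/s18.png",S["color"][...,::-1])
e,a=blob(S,"yellow",(100,130,300,300),180); print(e,onz(S,[e[0]],.173), "want .5937 -.3452")
E
```

```text
time: 36.6
position: [0.5902, -0.3462, 0.2416]
tool_rot: [-90.1, 0.0, -90.1]
contact_force: [-0.4, 1.1, -3.2]
grip_width: 0.502
time: 37.5
position: [0.5907, -0.3437, 0.1401]
tool_rot: [-89.9, -0.0, -90.0]
contact_force: [-0.9, -0.3, -2.7]
grip_width: 0.5
time: 37.8
position: [0.5907, -0.3441, 0.1379]
tool_rot: [-89.9, -0.0, -90.0]
contact_force: [0.6, 0.2, 3.1]
grip_width: 0.499
((167.95529174804688, 161.88539123535156), (11.499619483947754, 17.775041580200195), 81.4959487915039) [[ 0.59061268 -0.34246683  0.173     ]] want .5937 -.3452
```

View pics/s18.png

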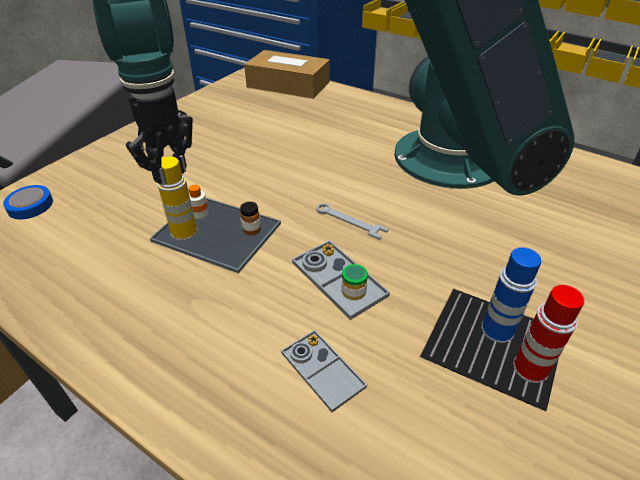

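```bash
python3 -m pendant '[[0,0,0,0,100],[0,0,0,0,80],[0,0,0,0,40],[0,0,0,0,0],[0,0,0,0,0],[0,0,0,0,0],[0,-0.02,0,0,0],[0,-0.05,0,0,0],[0,-0.085,0,0,0],[0,-0.085,0,0,0]]'
python3 -m pendant '[[-0.02,0,0,0,0],[-0.065,0,-0.01,0,0],[-0.112,0,-0.02,0,0],[-0.16,0,-0.03,0,0],[-0.205,0,-0.04,0,0],[-0.25,0,-0.05,0,0],[-0.298,0,-0.06,0,0],[-0.345,0,-0.07,0,0],[-0.392,0,-0.08,0,0],[-0.438,0,-0.09,0,0],[-0.485,0,-0.1,0,0],[-0.53,0,-0.107,0,0]]'
python3 -m pendant '[[-0.04,0,0,0,0],[-0.075,0,0,0,0],[-0.095,0,0,0,0],[-0.1,0,0,0,0],[-0.1,0,0,0,0]]'
python3 - <<'E'
from h import *
S=take("scene");T=take("top")
cv2.imwrite("pics/s19.png",S["color"][...,::-1])
e,a=blob(S,"yellow",(100,130,300,300),180); print(e,onz(S,[e[0]],.173), "want .5937 -.3452")
e,a=blob(T,"yellow",(385,190,525,295),150); print(e,onz(T,[e[0]],.173), "want .591 -.3467")
print(ctrl.get_state()["position"])
E
```

```text
time: 38.85
position: [0.5916, -0.3447, 0.2268]
tool_rot: [-89.7, -0.2, -90.0]
contact_force: [0.2, -1.1, -0.4]
grip_width: 1.001
time: 40.05
position: [0.4823, 0.188, 0.2222]
tool_rot: [-90.0, 0.0, -90.0]
contact_force: [0.6, 0.3, -0.9]
grip_width: 0.995
time: 40.55
position: [0.4832, 0.2864, 0.2219]
tool_rot: [-90.0, -0.0, -89.9]
contact_force: [-0.8, -0.6, -0.7]
grip_width: 0.999
((166.0200653076172, 162.24481201171875), (11.149842262268066, 22.110763549804688), 79.2055435180664) [[ 0.59344733 -0.34458114  0.173     ]] want .5937 -.3452
((497.40521240234375, 213.92010498046875), (19.990713119506836, 20.738126754760742), 142.5027618408203) [[ 0.59051272 -0.34605522  0.173     ]] want .591 -.3467
[0.48339705 0.28532418 0.22217372]
```

View pics/s19.png

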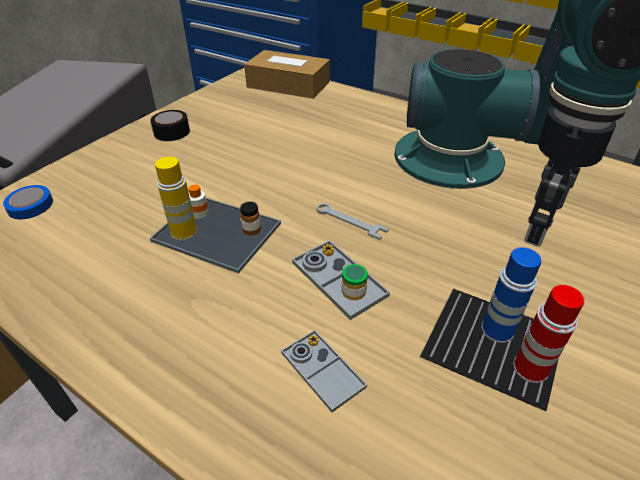

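Yellow is back within 1 mm of its start in both views. Blue next.

```bash
python3 -m pendant '[[0,0.025,0,0,0],[0,0.05,0,0,0],[0,0.07,0,0,0],[0,0.085,0,0,0],[0,0.085,0,0,0],[0,0.085,0,0,255],[0,0.085,0,0,255],[0,0.085,0,0,255],[0,0.085,0,0,255],[0,0.085,0,0,255],[0,0.085,0,0,255],[0,0.085,0,0,255]]' 60
python3 -m pendant '[[0,-0.01,0,0,255],[0,-0.025,0,0,255],[0,-0.05,0,0,255],[0,-0.08,0,0,255],[0,-0.1,0,0,255],[0,-0.105,0,0,255],[0.02,-0.105,0,0,255],[0.05,-0.105,0,0,255],[0.09,-0.105,0.01,0,255],[0.12,-0.105,0.015,0,255],[0.14,-0.105,0.018,0,255],[0.14,-0.105,0.018,0,255]]'
python3 - <<'E'
from h import *
S=take("scene")
cv2.imwrite("pics/s20.png",S["color"][...,::-1])
print(ctrl.get_state()["position"])
E
```

```text
time: 41.85
position: [0.4838, 0.2863, 0.1384]
tool_rot: [-89.9, 0.0, -90.0]
contact_force: [-1.2, -0.6, 6.5]
grip_width: 0.503
time: 43.05
position: [0.5014, 0.144, 0.2417]
tool_rot: [-90.1, -0.0, -90.2]
contact_force: [-0.4, 0.1, -3.4]
grip_width: 0.498
[0.50125552 0.14521063 0.24177309]
```

View pics/s20.png

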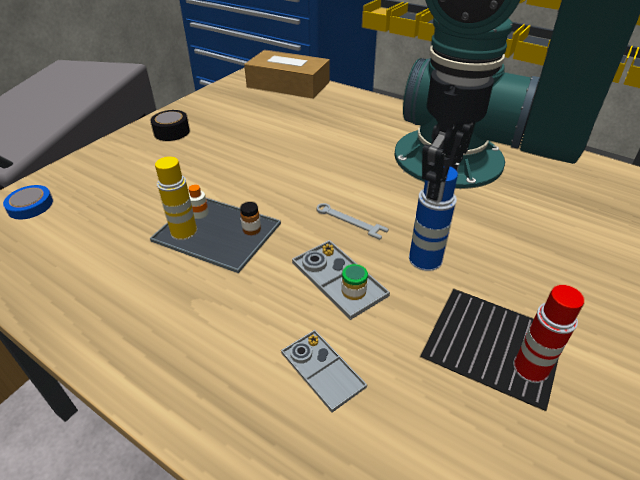

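```bash
python3 -m pendant '[[0.015,0,0.002,0,255],[0.045,0,0.004,0,255],[0.085,0,0.006,0,255],[0.13,0,0.008,0,255],[0.175,0,0.01,0,255],[0.22,0,0.012,0,255],[0.265,0,0.014,0,255],[0.31,0,0.016,0,255],[0.355,0,0.018,0,255],[0.395,0,0.02,0,255],[0.425,0,0.0205,0,255],[0.438,0,0.0205,0,255]]'
python3 -m pendant '[[0,0,0,0,255],[0,0.025,0,0,255],[0,0.055,0,0,255],[0,0.08,0,0,255],[0,0.095,0,0,255],[0,0.1,0,0,255],[0,0.102,0,0,255],[0,0.1035,0,0,255],[0,0.1035,0,0,255]]'
python3 -m pendant '[[0,0.001,0,0,255],[0,0.002,0,0,255],[0,0.002,0,0,255]]'
```

```text
time: 44.3
position: [0.5217, -0.2942, 0.2415]
tool_rot: [-90.0, 0.0, -90.1]
contact_force: [0.4, 0.6, -3.0]
grip_width: 0.5
time: 45.2
position: [0.5222, -0.2918, 0.1395]
tool_rot: [-90.0, -0.0, -90.0]
contact_force: [0.0, -0.6, -3.2]
grip_width: 0.5
time: 45.5
position: [0.5221, -0.2921, 0.1374]
tool_rot: [-89.9, -0.0, -90.0]
contact_force: [-1.1, 0.4, 4.0]
grip_width: 0.504
```

```bash
python3 -m pendant '[[0,0,0,0,100],[0,0,0,0,80],[0,0,0,0,40],[0,0,0,0,0],[0,0,0,0,0],[0,0,0,0,0],[0,-0.02,0,0,0],[0,-0.05,0,0,0],[0,-0.085,0,0,0],[0,-0.085,0,0,0]]'
python3 -m pendant '[[-0.02,0,0,0,0],[-0.065,0,0.001,0,0],[-0.112,0,0.001,0,0],[-0.16,0,0.002,0,0],[-0.205,0,0.002,0,0],[-0.25,0,0.003,0,0],[-0.298,0,0.003,0,0],[-0.345,0,0.004,0,0],[-0.392,0,0.005,0,0],[-0.438,0,0.006,0,0],[-0.485,0,0.007,0,0],[-0.53,0,0.007,0,0]]'
python3 -m pendant '[[-0.04,0,0,0,0],[-0.075,0,0,0,0],[-0.1,0,0,0,0],[-0.116,0,0,0,0],[-0.116,0,0,0,0]]'
python3 - <<'E'
from h import *
S=take("scene");T=take("top")
cv2.imwrite("pics/s21.png",S["color"][...,::-1])
e,a=blob(S,"blue",(100,130,300,300),160); print(e,onz(S,[e[0]],.173), "want .5247 -.2927")
e,a=blob(T,"blue",(385,190,525,295),150); print(e,onz(T,[e[0]],.173), "want .5209 -.2941")
print(ctrl.get_state()["position"])
E
```

```text
time: 46.5
position: [0.5232, -0.2928, 0.226]
tool_rot: [-89.7, -0.2, -90.0]
contact_force: [0.1, 0.4, -0.6]
grip_width: 0.998
time: 47.7
position: [0.5276, 0.2407, 0.221]
tool_rot: [-90.1, -0.0, -90.0]
contact_force: [1.3, -1.0, 0.4]
grip_width: 1.001
time: 48.2
position: [0.528, 0.3557, 0.2208]
tool_rot: [-90.1, -0.0, -89.9]
contact_force: [0.3, 0.1, 0.1]
grip_width: 0.999
((212.93264770507812, 154.1221923828125), (10.559651374816895, 21.869430541992188), 82.7490005493164) [[ 0.52478088 -0.29100354  0.173     ]] want .5247 -.2927
((470.7748107910156, 249.44195556640625), (19.27211570739746, 19.71096420288086), 107.91510772705078) [[ 0.52085523 -0.29289181  0.173     ]] want .5209 -.2941
[0.52856445 0.35373768 0.22137739]
```

View pics/s21.png

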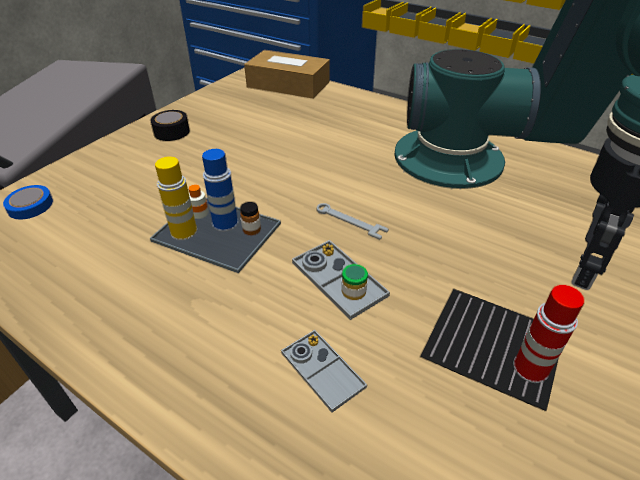

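Blue is back within 2 mm. Now red, at (552,335).

```bash
python3 -m pendant '[[0,0.025,0,0,0],[0,0.05,0,0,0],[0,0.07,0,0,0],[0,0.084,0,0,0],[0,0.084,0,0,0],[0,0.084,0,0,255],[0,0.084,0,0,255],[0,0.084,0,0,255],[0,0.084,0,0,255],[0,0.084,0,0,255],[0,0.084,0,0,255],[0,0.084,0,0,255]]' 60
python3 -m pendant '[[0,-0.01,0,0,255],[0,-0.025,0,0,255],[0,-0.05,0,0,255],[0,-0.08,0,0,255],[0,-0.1,0,0,255],[0,-0.105,0,0,255],[0.02,-0.105,0,0,255],[0.05,-0.105,0,0,255],[0.09,-0.105,0.01,0,255],[0.12,-0.105,0.015,0,255],[0.14,-0.105,0.018,0,255],[0.14,-0.105,0.018,0,255]]'
python3 - <<'E'
from h import *
S=take("scene")
cv2.imwrite("pics/s22.png",S["color"][...,::-1])
print(ctrl.get_state()["position"])
E
```

```text
time: 49.5
position: [0.5293, 0.3542, 0.139]
tool_rot: [-89.9, 0.0, -90.0]
contact_force: [-1.3, -1.5, 6.4]
grip_width: 0.5
time: 50.7
position: [0.547, 0.2119, 0.2423]
tool_rot: [-90.0, -0.0, -90.1]
contact_force: [0.9, 0.7, -2.1]
grip_width: 0.499
[0.54684527 0.21313816 0.24230469]
```

View pics/s22.png

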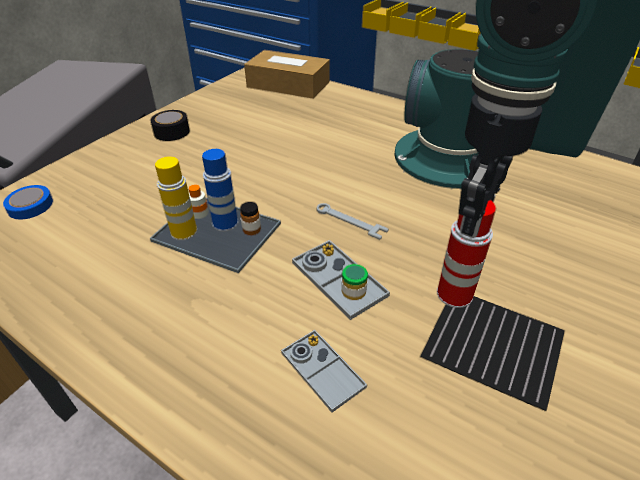

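```bash
python3 -m pendant '[[0.015,0,0.002,0,255],[0.045,0,0.004,0,255],[0.085,0,0.007,0,255],[0.13,0,0.01,0,255],[0.175,0,0.013,0,255],[0.22,0,0.016,0,255],[0.265,0,0.019,0,255],[0.31,0,0.022,0,255],[0.355,0,0.024,0,255],[0.395,0,0.026,0,255],[0.425,0,0.0275,0,255],[0.4375,0,0.0275,0,255]]'
python3 -m pendant '[[0,0,0,0,255],[0,0.025,0,0,255],[0,0.055,0,0,255],[0,0.08,0,0,255],[0,0.095,0,0,255],[0,0.1,0,0,255],[0,0.102,0,0,255],[0,0.1035,0,0,255],[0,0.1035,0,0,255]]'
python3 -m pendant '[[0,0.001,0,0,255],[0,0.002,0,0,255],[0,0.002,0,0,255]]'
```

```text
time: 51.95
position: [0.5743, -0.2257, 0.2421]
tool_rot: [-90.0, -0.0, -90.1]
contact_force: [0.2, 1.2, -2.4]
grip_width: 0.5
time: 52.85
position: [0.5748, -0.2232, 0.14]
tool_rot: [-89.9, -0.0, -90.0]
contact_force: [0.3, 1.4, -2.8]
grip_width: 0.502
time: 53.15
position: [0.5747, -0.2236, 0.138]
tool_rot: [-89.9, -0.0, -90.0]
contact_force: [-0.5, 0.1, 3.9]
grip_width: 0.499
```

```bash
python3 -m pendant '[[0,0,0,0,100],[0,0,0,0,80],[0,0,0,0,40],[0,0,0,0,0],[0,0,0,0,0],[0,0,0,0,0],[0,-0.02,0,0,0],[0,-0.05,0,0,0],[0,-0.085,0,0,0],[0,-0.12,0,0,0]]'
python3 -m pendant '[[-0.02,0,0,0,0],[-0.065,0,0,0,0],[-0.112,0,0,0,0],[-0.16,0,0,0,0],[-0.205,0,0,0,0],[-0.25,0,0,0,0],[-0.298,0,0,0,0],[-0.345,0,0,0,0],[-0.392,0,0,0,0],[-0.438,0,0,0,0],[-0.46,0,0,0,0],[-0.46,0,0,0,0]]'
python3 -m pendant '[[0,0,0,0,0],[0,0,0,0,0],[0,0,0,0,0],[0,0,0,0,0]]'
python3 - <<'E'
from h import *
S=take("scene");T=take("top")
cv2.imwrite("pics/s23.png",S["color"][...,::-1]);cv2.imwrite("pics/t23.png",T["color"][...,::-1])
for col,vs,vt in(("red",190,165),("blue",160,150),("yellow",180,150)):
  e,a=blob(S,col,(100,130,290,300),vs);f,a=blob(T,col,(385,190,525,295),vt); print(col,onz(S,[e[0]],.173),onz(T,[f[0]],.173),tri(S,e[0],T,f[0]))
for l in("jar_mid","bottle_mid","wrench_grip","tin_mid"):
  print(l,[spotter.search_frame(n,l)[:1] for n in("scene","top")])
a=T["color"][205:295,265:385,::-1];cv2.imwrite("pics/t23c.png",cv2.resize(a,None,fx=5,fy=5,interpolation=cv2.INTER_CUBIC))
s=ctrl.get_state();print(s["position"],s["contact_force"],s["time"])
E
```

```text
time: 54.15
position: [0.5741, -0.2232, 0.2585]
tool_rot: [-90.0, 0.0, -90.0]
contact_force: [0.7, -1.2, 0.2]
grip_width: 1.0
time: 55.35
position: [0.5736, 0.2396, 0.2563]
tool_rot: [-90.1, 0.0, -89.8]
contact_force: [-0.4, -0.4, 0.1]
grip_width: 1.002
time: 55.75
position: [0.5745, 0.2358, 0.2574]
tool_rot: [-90.0, 0.0, -90.1]
contact_force: [-0.3, -0.3, 0.4]
grip_width: 1.001
red [[ 0.57699482 -0.22193946  0.173     ]] [[ 0.57416682 -0.22357184  0.173     ]] (array([ 0.57456471, -0.22426824,  0.17074744]), np.float64(0.0005092861420333682))
blue [[ 0.52478088 -0.29100354  0.173     ]] [[ 0.5213607  -0.29259795  0.173     ]] (array([ 0.52179161, -0.29369107,  0.17054114]), np.float64(0.0009536661634125933))
yellow [[ 0.59329327 -0.3445967   0.173     ]] [[ 0.59040425 -0.34583238  0.173     ]] (array([ 0.5910214 , -0.3469596 ,  0.17091067]), np.float64(0.0010512394994849712))
jar_mid [[{'location': [250.8, 215.7], 'p': 0.93}], [{'location': [424.2, 260.3], 'p': 0.58}]]
bottle_mid [[{'location': [200.1, 200.3], 'p': 0.85}], [{'location': [486.8, 251.1], 'p': 0.68}]]
wrench_grip [[{'location': [352.4, 222.3], 'p': 0.77}], [{'location': [353.5, 321.6], 'p': 0.68}]]
tin_mid [[{'location': [354.0, 280.3], 'p': 0.89}], [{'location': [304.5, 241.1], 'p': 0.81}]]
[0.57437798 0.23667604 0.25726914] [ 0.34824623  0.86108264 -1.31875327] 56.25
```

View pics/s23.png

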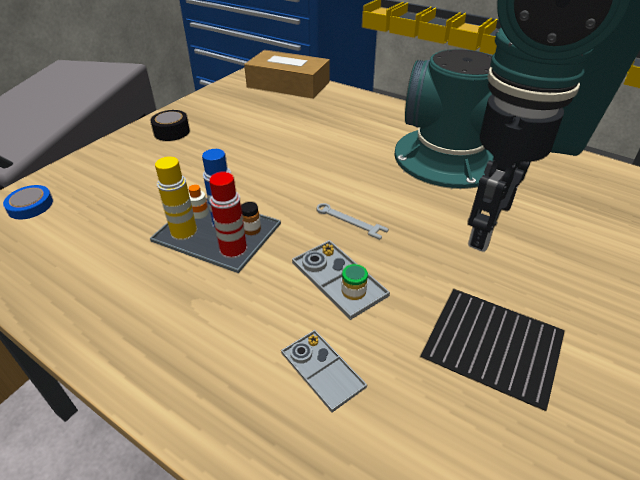

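View pics/t23c.png

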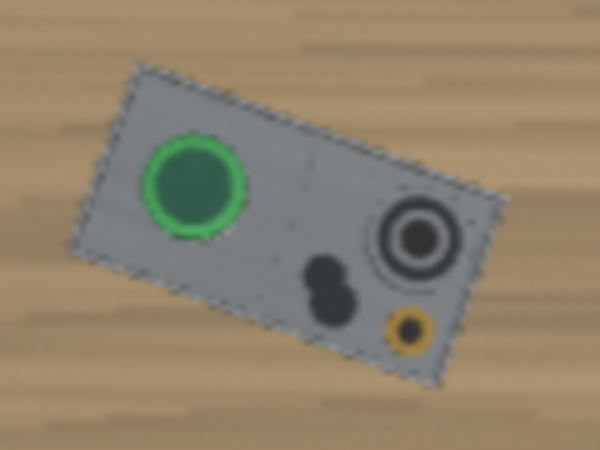

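Everything stands in place: the three cans in the tray around (165–240, 150–250), the tin in the bay at (354,280), and the gripper clear. I hand the job in.

```bash
python3 -c "
from plant import ctrl
print(ctrl.job_done())"
```

```text
the job is handed in; nothing more can be done
None
```

The job is done and handed in at about 56 s of the 144 s allowed. I moved the red, blue and yellow cans onto the mat and stood the tin in the empty bay of the larger parts tray. Then I put yellow, blue and red back in the can tray.

My last checks:
- **Cans:** by their cap tops, all three are within about 2 mm of where they started in both camera views. They stand upright and are let go.
- **Tin:** it stands flat, within a few millimetres of the bay's centre.
- **Jar, bottle and wrench:** they look unmoved in the pictures. The network's points shifted by a few pixels, about 6 for the wrench in the scene view; I take that as detection scatter.
- **Gripper:** it is open and clear of everything.

The two cameras disagreed by about 2 to 4 mm, which fits their calibration. I therefore judged each can against its own starting position in the same view. The tin was pressed down with about 28 N for a moment before I let it go. The hand-in gave no verdict.

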